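# Fit the heater rod into the dry block

### The job

Take the steel heater rod from its yellow rest by the bare shaft, feed its tapered nose into the bore of the grey dry block, push it about half-way in, and let go. Then take a fresh hold on the blue handle and push the rod home without wedging it in the bore: the brass plug ahead of it drags all the way and must finally be pressed firmly against its end stop, with about 15 N, never more than 25 N. Let go, leaving the rod home and the tip box, tube and marker alone.

Things in the scene. Friction and masses are not known exactly. Their poses are not given: they have to be found in the camera images.
- rod_mid (a point): centre of the heater rod, 170 mm long, about 0.16 kg, lying level; its x axis runs along the rod towards the tapered nose. Nose at x = +85 mm: a 12 mm long cone, 6 mm wide at the tip, 12 mm behind; then a bare steel shaft 12 mm thick back to x = -45 mm; then a blue plastic handle 18 mm thick from x = -45 to -85 mm
- rod_tip (a point): tip of the rod's nose, on its axis, 85 mm ahead of rod_mid; same axes
- rod_handle (a point): centre of the blue handle, on the rod's axis, 65 mm behind rod_mid; same axes. When the rod is left half-way in the bore its free end hangs down by about 0.04 rad (the handle some 5 mm low); held rigidly at that slope and pushed on it wedges and loads the bore's walls, so bring it level with the bore as it goes in
- rest: yellow rest on which the rod lies at the start, its axis 45 mm above the bench: base 150 x 50 x 8 mm, origin under its centre, x axis along the rod to the nose. Two notched uprights, 10 mm thick, 45 mm wide, at most 51 mm high, at x = +45 and -65 mm; between them the rod is free to grasp from above. Fixed
- mouth (a point): centre of the bore's mouth on the grey block's face, ringed in black, 58 mm above the bench; x axis points level into the bore, z up. The bore is 14 mm wide, straight and level. The rod enters nose first
- block: grey dry block, fixed; origin under its centre, x axis along the bore, mouth on the face at x = -75 mm. 150 mm long, 110 mm wide, top 88 mm above the bench, on a black base 170 x 130 x 16 mm. A row of capped tubes, tops at 108 mm, stands on it 130 mm in from the mouth
- plug (a joint): travel in m of the brass plug sliding in the bore. Its front face is 40 mm deep at 0 and 120 mm deep at 0.08, its end stop, where 50 mm of the rod stays out of the block. Starts between 0 and 0.02, drags with a steady 5 N or so (6 N at 50 mm/s) and stays where it is left. Its yellow stem shows at the block's far face from 0.055 on, and stands 25 mm out when home
- plug_face (a point): centre of the plug's front face, inside the bore, which the rod's nose pushes; x axis into the bore
- tipbox: grey pipette tip box with some yellow tips, 85 x 120 x 50 mm, origin under its centre; bystander
- tube: capped tube 114 mm high, yellow cap, on a round blue foot of 60 mm diameter, origin under its centre; bystander
- marker: grey marker pen with a black cap lying on the bench, 130 mm long, 15 mm thick, own x axis along it; bystander

How it is judged:
By the outcome, as a careful person would: the job done as asked, in the order asked, and still so for the second after the job is handed in, with the robot touching nothing.
It also fails if it takes over 70 s, if anything falls off the work surface, if the arm or the gripper's body presses on something with over 40 N, if the wrist force passes 120 N, or if a joint passes its speed limit or range.

### The arm

A 7-joint arm with a two-finger parallel gripper is mounted at the origin on the work surface. World frame = base frame: x ahead of the robot, y to its left, z up, the work surface at z = 0. Lengths are in m, angles in degrees, forces in N, time in s.
With the tool pointing down it reaches from about 0.4 to 0.85 m from the base axis. Payload 4.5 kg.
Tool frame: the origin (TCP) lies at the very end of the fingers, on their centre line; the grasp point (between the pads) lies behind it (robot.grip_point_offset is the x of the grasp point in the tool frame, in m); x points along the fingers, y is the direction in which the jaws open and shut, and the axes are right-handed (so a half turn about x gives the same grasp; the last joint's range is limited). The gripper opens to 88 mm and grips with 3 to 60 N. Pads are 18 mm wide; open, the fingers measure 123 mm over their backs; the gripper's body (75 mm by 187 mm) begins 45 mm behind the grasp point.
Start: joints at [-71.173, 39.483, -11.15, 89.685, 9.013, 51.709, -12.324], TCP at [0.182, 0.598, 0.205] pointing down, gripper open.
Joint ranges: [-172.22, 172.22], [-26.19, 119.32], [-84.43, 86.54], [7.71, 146.69], [-57.33, 237.33], [2.42, 119.75], [-152.13, 152.13]. Speed limits (degrees/s): [147.25, 147.25, 180, 180, 180, 180, 180].

### API

Orientations are given as [roll, pitch, yaw] about the fixed x, y, z axes, in that order (R = Rz(yaw) Ry(pitch) Rx(roll)).
In Python, from plant import robot, vision gives the robot as it stands. The module is installed in compiled form; this text tells all that it offers.
- The arm moves only by the tool drive_tool, never from a script. Its argument "targets" is one flat list of numbers, 7 for each row, row after row: the turn, a rotation vector about the tool's x, y, z in units of 5 degrees (1.0 is 5 degrees), then the shift along the tool's x, y, z in units of 60 mm (1.0 is 60 mm), then the gripper's target within -1 to 1 (fully open at 1, half-way at 0, shut at -1). A call has 1 to 12 rows; each row shifts and turns the commanded pose from where the row before left it, along the tool's axes as they then stand; what a row does not reach is not made up. A row lasts 1/8 s, in which the tool goes at most 62.5 mm and 10.7 degrees, less where a joint would pass 70% of its speed; a pose out of reach is approached as far as the arm can. A call is refused whole if a number of a shift passes 1 or a number of a turn 1, either way. A call with a gripper value outside its range is refused whole. The fingers move at their own pace and stop on an object; "force" is the grip in N (left out, the last holds). Time passes only in rows, so rows that do not move let the fingers close. It gives the time, the measured TCP pose, the force and the opening at its end, in the units of the state.
- robot.state(): the state, without advancing time (a new reading comes with each control period).
- vision.camera(name): name is "side" or "top"; returns a dict with "frame" (480x640x3 uint8, red, green, blue), "fx", "fy", "cx", "cy" (pixels), "distortion" ([k1, k2, p1, p2, k3] as OpenCV has them; the pictures are not rectified), "R" (3x3) and "t" (3): a world point X has camera coordinates R X + t. Camera axes: x right, y down, z forward; pixel columns grow to the right and rows downward; lengths in m; the calibration is good to about 2 mm. A picture is of the moment at which its call begins. There is no depth.
- robot.job_done(): hands the job in, once; it reports no verdict.
The state is a dict: "time_s": time; "joints": joint angles; "joint_velocities": joint speeds; "tau": joint torques, N m; "position": TCP position; "eef_rot": TCP orientation; "force": force on the tool from outside, world axes, zero at the start; "moment": the same for the moment, N m; "opening": opening from 0.0 (shut) to 1.0 (fully open).
Only numpy, scipy, OpenCV 4.12 (cv2) and the standard library are available. Lean on these libraries where they do the work, as an engineer would, in place of code of your own. Each camera call takes 0.05 s, during which the arm holds its last target. There are 200 camera calls.

## Working session

There is one attempt and no reset: what is moved stays moved. The work goes in short steps, Python scripts to look and compute and a tool call to move; the robot and the scene stay as the last step left them, time stands still between calls to the robot, and variables do not carry over. Pictures are saved under pics/ and viewed, about 8 in all and at most 12, crops included, and the job is handed in when it is done.

Besides the shell and the picture viewer there is one more tool, called after "Emit:" as name(argument=value, ...), one argument or row to a line, values as JSON. drive_tool: Moves the arm, as the interface text tells. Its arguments: {"type":"object","properties":{"targets":{"type":"array","items":{"type":"number"}},"force":{"type":"number"}},"required":["targets"]}

```bash
mkdir -p pics
python3 - <<'E'
from plant import robot, vision
import cv2,numpy as np
print(robot.state()); print(robot.grip_point_offset)
for n in("top","side"):
    c=vision.camera(n); cv2.imwrite(f"pics/{n}0.png",c["frame"][:,:,::-1])
    print(n,c["fx"],c["fy"],c["cx"],c["cy"],c["distortion"],np.round(c["R"],4).tolist(),c["t"], "cam pos",-np.array(c["R"]).T@np.array(c["t"]))
E
```

```text
{'time_s': 0.0, 'joints': array([-71.17232331,  39.53185038, -11.14347424,  89.7439918 ,
         9.01242376,  51.70908796, -12.3243359 ]), 'joint_velocities': array([ 0.06202311,  0.05249384, -0.11743684, -0.02419113, -0.09958621,
        0.03700151, -0.10509517]), 'tau': array([-2.41857524e-04, -5.27558577e+01, -1.26683548e+00, -1.53429973e+01,
       -5.26543683e-02,  6.59255980e-03,  1.69938462e-04]), 'position': array([0.18146093, 0.59736451, 0.20422809]), 'eef_rot': array([ -85.40969441,   89.89681729, -102.29723577]), 'force': array([0.18426312, 0.64570902, 0.14958939]), 'moment': array([ 0.01399899, -0.05205577,  0.01875362]), 'opening': 0.9990287319413053}
-0.0187
top 589.2631977521665 589.2631977521665 327.3999640056276 243.22528806259015 [-0.18156179  0.          0.          0.          0.        ] [[-0.0215, -0.9998, -0.0028], [-0.9884, 0.0217, -0.1505], [0.1505, -0.0005, -0.9886]] [0.11138811 0.57064154 0.95464108] cam pos [0.42274593 0.09945103 1.02993886]
side 547.744758958796 547.744758958796 319.7813629867647 237.74104006946635 [0.0340913 0.        0.        0.        0.       ] [[-0.9828, -0.1842, 0.0113], [-0.1255, 0.6222, -0.7727], [0.1353, -0.7609, -0.6346]] [0.56816102 0.06579647 1.15912418] cam pos [0.4098826  0.94564408 0.7800375 ]
```

View pics/top0.png

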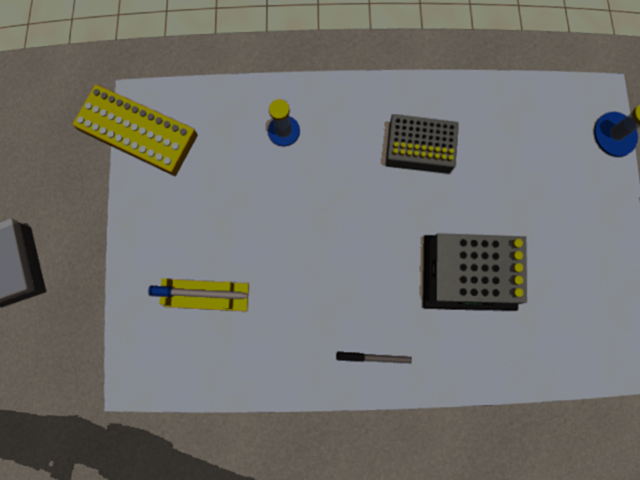

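View pics/side0.png

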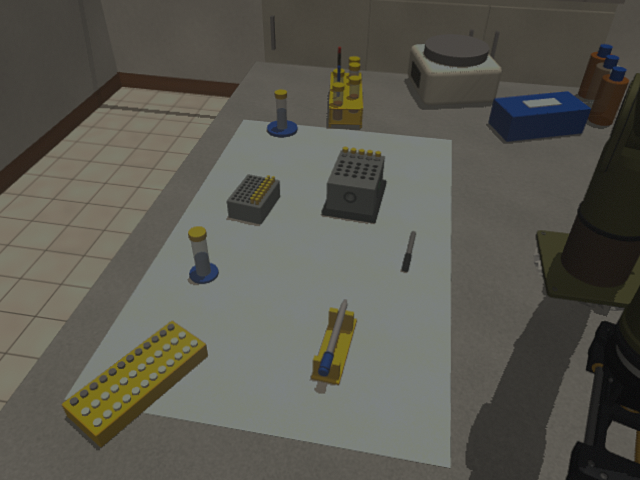

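Top view: the rod lies on the rest from about (150,291) (handle) to (247,296) (nose). The block is at (425–527, 234–310) with its mouth facing left (+y), and the marker is at (375,358). Side view: the bore's ring is at about (350,197) and the rod runs from (326,365) to (346,301). Next I'll measure these precisely.

```bash
cat > h.py <<'E'
import cv2,numpy as np
def cam(n):
    from plant import vision
    c=vision.camera(n); c["K"]=np.array([[c["fx"],0,c["cx"]],[0,c["fy"],c["cy"]],[0,0,1.]])
    c["R"]=np.array(c["R"]);c["t"]=np.array(c["t"]);c["D"]=np.array(c["distortion"]);return c
def ray(c,px):
    u=cv2.undistortPoints(np.array(px,float).reshape(-1,1,2),c["K"],c["D"]).reshape(-1,2)
    return -c["R"].T@c["t"],np.c_[u,np.ones(len(u))]@c["R"]
def plane(c,px,z):
    o,d=ray(c,px); return o+d*((z-o[2])/d[:,2])[:,None]
def proj(c,X):
    return cv2.projectPoints(np.array(X,float).reshape(-1,1,3),cv2.Rodrigues(c["R"])[0],c["t"],c["K"],c["D"])[0].reshape(-1,2)
def tri(c1,p1,c2,p2):
    o1,d1=ray(c1,p1);o2,d2=ray(c2,p2);d1=d1[0]/np.linalg.norm(d1);d2=d2[0]/np.linalg.norm(d2)
    s=np.linalg.lstsq(np.c_[d1,-d2],o2-o1,rcond=None)[0]
    a,b=o1+s[0]*d1,o2+s[1]*d2; return (a+b)/2,np.linalg.norm(a-b)
E
python3 - <<'E'
from h import *
np.set_printoptions(precision=4,suppress=True)
T,S=cam("top"),cam("side")
def crop(c,x0,y0,x1,y1,k):return cv2.resize(c["frame"][y0:y1,x0:x1,::-1],None,fx=k,fy=k,interpolation=cv2.INTER_CUBIC)
im=np.zeros((600,800,3),np.uint8)
a=crop(T,140,265,260,325,4);b=crop(T,415,225,535,320,3);d=crop(S,300,290,365,390,3);e=crop(S,315,140,395,225,4)
for q,x,y in((a,0,0),(b,0,250),(d,490,0),(e,400,310)):
    h,w=q.shape[:2];h=min(h,600-y);w=min(w,800-x);im[y:y+h,x:x+w]=q[:h,:w]
cv2.imwrite("pics/c1.png",im)
def cen(m):
    cs,_=cv2.findContours(m.astype(np.uint8),cv2.RETR_EXTERNAL,cv2.CHAIN_APPROX_NONE)
    c=max(cs,key=cv2.contourArea);return c,cv2.minAreaRect(c)
for n,c,(x0,y0,x1,y1) in(("T",T,(140,265,260,325)),("S",S,(300,290,365,390))):
    H=cv2.cvtColor(c["frame"][y0:y1,x0:x1],cv2.COLOR_RGB2HSV)
    for k,m in(("blue",(H[...,0]>105)&(H[...,0]<130)&(H[...,1]>130)),("yel",(H[...,0]>20)&(H[...,0]<35)&(H[...,1]>130))):
        ct,r=cen(m);p=np.array(r[0])+[x0,y0];print(n,k,p,r[1:],plane(c,p,.045 if k=="blue" else .004))
# predicted ring
print("mouth side (350,197)->",plane(S,[350,197],.058))
E
```

```text
T blue [160.0111 290.8341] ((22.483421325683594, 9.113103866577148), 3.814074993133545) [[0.4971 0.385  0.045 ]]
T yel [203.4007 302.6815] ((87.16246032714844, 12.583965301513672), 2.12109637260437) [[0.4783 0.3185 0.004 ]]
S blue [325.85 361.95] ((8.538147926330566, 18.34120750427246), 18.43494987487793) [[0.497  0.3808 0.045 ]]
S yel [333.3019 345.4434] ((30.768766403198242, 74.58678436279297), 15.945395469665527) [[0.4952 0.3106 0.004 ]]
mouth side (350,197)-> [[ 0.5231 -0.0779  0.058 ]]
```

View pics/c1.png

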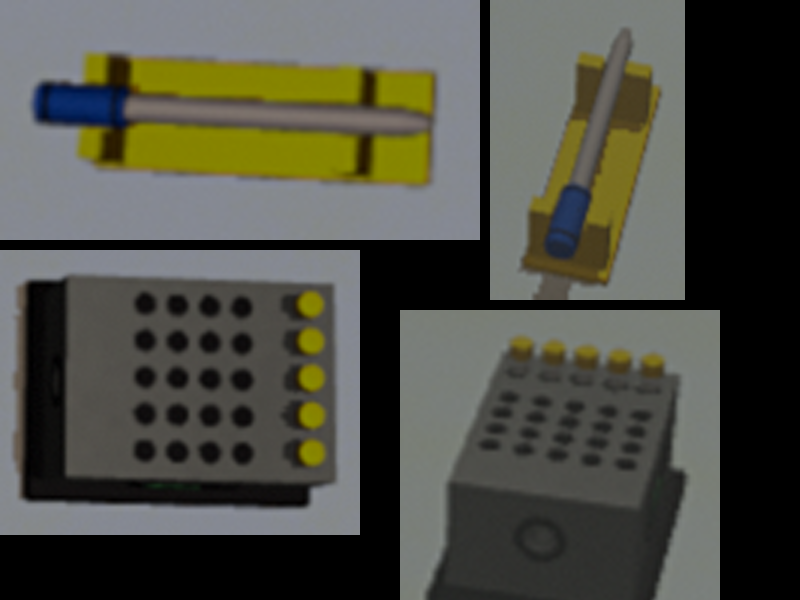

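Crops: the rod's nose tip is at about (248,295) in top and (345,300) in side. The ring centre is at about (349.6,197.1) in side. The block's top corners in top are at about (436.5,233.5), (436.5,300.2), (525.8,236.2) and (526.5,302.2).

Run:
```python
from h import *
np.set_printoptions(precision=4,suppress=True)
T,S=cam("top"),cam("side")
def line(c,box,cols):
    x0,y0,x1,y1=box;H=cv2.cvtColor(c["frame"][y0:y1,x0:x1],cv2.COLOR_RGB2HSV)
    m=((H[...,1]<70)&(H[...,2]>60)) if cols else None
    return H
# top: shaft centre per column over yellow
f=T["frame"];H=cv2.cvtColor(f,cv2.COLOR_RGB2HSV).astype(int);P=[]
for u in list(range(176,228)):
    col=H[278:312,u]; y=np.where((col[:,1]<110))[0]+278
    y=y[(y>283)&(y<303)]
    if 4<=len(y)<=12:P.append((u,y.mean()))
P=np.array(P);k=np.polyfit(P[:,0],P[:,1],1);print(len(P),k,"resid",np.std(P[:,1]-np.polyval(k,P[:,0])))
q=lambda u:(u,np.polyval(k,u))
W=plane(T,[q(149),q(160),q(176),q(228),q(247.5)],.045);print(W,"len",np.linalg.norm(W[4]-W[0]))
d=W[3]-W[2];print("rod yaw",np.degrees(np.arctan2(d[1],d[0])))
tip=tri(T,q(247.5),S,(344.9,299.8));print("tip tri",tip)
m=plane(S,[349.6,197.1],.058);print("mouth",m)
B=plane(T,[(436.3,233.4),(436.3,300.1),(525.7,236.2),(526.5,302.2)],.088);print("block top",B)
for a,b in((0,2),(1,3),(0,1),(2,3)):
    e=B[b]-B[a];print(a,b,np.linalg.norm(e),np.degrees(np.arctan2(e[1],e[0])))
fc=(B[0]+B[1])/2;print("face mid",fc, "centre",B.mean(0))
# side view block top front corners
s=[(315+(x-400+.5)/4-.5,140+(y-310+.5)/4-.5) for x,y in((448,484),(642,509),(680,376))]
B2=plane(S,s,.088);print("side corners",B2)
# tube caps tops in top view, z=.108
caps=[(415+(x+.5)/3-.5,225+(y-250+.5)/3-.5) for x,y in((311,304),(312,341),(312,378),(312,415),(313,452))]
C=plane(T,caps,.108);print("caps",C.mean(0)); e=C[4]-C[0];print("caps dir",np.degrees(np.arctan2(e[1],e[0])))
```

```text
52 [  0.0516 282.6093] resid 0.16134961092057853
[[0.4983 0.4044 0.045 ]
 [0.4971 0.3851 0.045 ]
 [0.4953 0.3571 0.045 ]
 [0.4894 0.2678 0.045 ]
 [0.4872 0.2348 0.045 ]] len 0.16998790582170709
rod yaw -93.76071434620853
tip tri (array([0.4872, 0.2347, 0.0459]), np.float64(6.715183008345062e-05))
mouth [[ 0.5239 -0.0773  0.058 ]]
block top [[ 0.5784 -0.0789  0.088 ]
 [ 0.47   -0.0738  0.088 ]
 [ 0.5707 -0.2292  0.088 ]
 [ 0.4618 -0.2232  0.088 ]]
0 2 0.15047580698667753 -92.95416933450747
1 3 0.14960675775138885 -93.10685111974688
0 1 0.10859529819501289 177.3198457349667
2 3 0.10899329059714215 176.86172127664534
face mid [ 0.5242 -0.0764  0.088 ] centre [ 0.5202 -0.1513  0.088 ]
side corners [[ 0.5781 -0.0787  0.088 ]
 [ 0.4675 -0.0758  0.088 ]
 [ 0.4603 -0.223   0.088 ]]
caps [ 0.5174 -0.2069  0.108 ]
caps dir 177.01803536517517
```

Emit:
drive_tool(
  targets=[1,0,0,0,0,0,1,1,0,0,0,0,0,1,1,0,0,0,0,0,1,1,0,0,0,0,0,1,1,0,0,0,0,0,1,1,0,0,0,0,0,1,1,0,0,0,0,0,1,1,0,0,0,0,0,1,1,0,0,0,0,0,1,1,0,0,0,0,0,1,1,0,0,0,0,0,1,1,0,0,0,0,0,1],
  force=30,
)

```text
time_s: 1.8
position: [0.1814, 0.598, 0.205]
eef_rot: [-84.3, 90.0, -161.4]
force: [-0.3, 0.1, -0.3]
opening: 0.998
```

```bash
cat >> h.py <<'E'
from scipy.spatial.transform import Rotation as Ro
def go(target,head,n=1,R0=None):
    """units (turn, shift) from the measured pose to a down-pointing pose whose tool y has world heading head (deg)"""
    from plant import robot
    s=robot.state();R=Ro.from_euler("xyz",s["eef_rot"],degrees=True).as_matrix()
    h=np.radians(head);y=np.array([np.cos(h),np.sin(h),0]);x=np.array([0,0,-1.]);Rt=np.c_[x,y,np.cross(x,y)]
    turn=np.degrees(Ro.from_matrix(R.T@Rt).as_rotvec())/5
    d=np.array(target)-s["position"]
    np.set_printoptions(precision=3,suppress=True)
    print("t",s["time_s"],"pos",s["position"]*1e3,"F",s["force"],"M",s["moment"],"op",s["opening"])
    print("y head",np.degrees(np.arctan2(R[1,1],R[0,1])),"turn u",turn,"shift u now",R.T@d/.06,"after turn",Rt.T@d/.06)
# rod direction heading at -93.76 -> tool y at -3.76, tool z = x cross y
E
python3 - <<'E'
from h import *
a=np.radians(-93.76);u=np.array([np.cos(a),np.sin(a)])
mid=(np.array([.4983,.4044])+[.4872,.2348])/2
g=mid-.022*u;print("grasp",g)
go([*g,.12],-3.76)
E
```

```text
grasp [0.4941927  0.34155264]
t 1.8 pos [181.401 598.036 204.972] F [-0.287  0.123 -0.253] M [-0.1    0.079  0.019] op 0.9983595374103749
y head 12.957825122115882 turn u [3.344 0.001 0.002] shift u now [1.415 4.122 5.335] after turn [1.416 5.482 3.924]
```

Emit:
drive_tool(
  targets=[0.836,0,0,0,0,0,1,0.836,0,0,0,0,0,1,0.836,0,0,0,0,0,1,0.836,0,0,0,0,0,1,0,0,0,0.177,0.685,0.49,1,0,0,0,0.177,0.685,0.49,1,0,0,0,0.177,0.685,0.49,1,0,0,0,0.177,0.685,0.49,1,0,0,0,0.177,0.685,0.49,1,0,0,0,0.177,0.685,0.49,1,0,0,0,0.177,0.685,0.49,1,0,0,0,0.177,0.685,0.49,1],
)

```text
time_s: 3.3
position: [0.4961, 0.3418, 0.1198]
eef_rot: [173.9, 90.0, 80.3]
force: [-0.1, 0.7, 0.8]
opening: 0.998
```

Run:
```python
from h import *
go([.4942,.3416,.0263],-3.76)
```

```text
t 3.3 pos [496.085 341.839 119.781] F [-0.093  0.729  0.837] M [-0.084  0.026  0.066] op 0.9975345944620371
y head -3.5911940356049765 turn u [ 0.034 -0.007 -0.001] shift u now [ 1.558 -0.031  0.007] after turn [ 1.558 -0.031  0.006]
```

Emit:
drive_tool(
  targets=[0,0,0,0.5,-0.02,0,1,0,0,0,0.5,0,0,1,0,0,0,0.4,0,0,1,0,0,0,0.16,0,0,1,0,0,0,0,0,0,0,0,0,0,0,0,0,-1,0,0,0,0,0,0,-1,0,0,0,0,0,0,-1,0,0,0,0,0,0,-1,0,0,0,0,0,0,-1],
  force=30,
)

```text
time_s: 4.55
position: [0.4938, 0.3428, 0.0266]
eef_rot: [146.6, 90.0, 53.0]
force: [0.3, 0.6, -0.6]
opening: 0.344
```

Run:
```python
from h import *
go([.4942,.3416,.0263],-3.76)
```

```text
t 4.55 pos [493.759 342.766  26.577] F [ 0.324  0.569 -0.582] M [-0.118  0.045 -0.028] op 0.3439055537962382
y head -3.608864373461632 turn u [ 0.03  -0.002 -0.001] shift u now [0.005 0.009 0.019] after turn [0.005 0.009 0.019]
```

Still closing (0.344 ≈ 30 mm).

Emit:
drive_tool(
  targets=[0,0,0,0,0,0,-1,0,0,0,0,0,0,-1,0,0,0,0,0,0,-1,0,0,0,0,0,0,-1,0,0,0,0,0,0,-1],
  force=40,
)

```text
time_s: 5.18
position: [0.4937, 0.3428, 0.0265]
eef_rot: [163.6, 90.0, 69.9]
force: [-0.7, -1.4, 0.5]
opening: 0.002
```

The jaws shut completely, so the rod isn't between them. I'll look.

Run:
```python
from h import *
T,S=cam("top"),cam("side")
a=cv2.resize(T["frame"][230:350,120:280,::-1],None,fx=2.5,fy=2.5);b=cv2.resize(S["frame"][240:400,260:420,::-1],None,fx=2.5,fy=2.5)
im=np.zeros((400,800,3),np.uint8);im[:300,:400]=a;im[:400,400:]=b;cv2.imwrite("pics/c2.png",im)
print(proj(T,[[.4937,.3428,.0265],[.4937,.3428,.045]]),proj(S,[[.4937,.3428,.0265],[.4937,.3428,.045]]))
```

```text
[[186.83456327 293.24952954]
 [184.24502478 292.51431581]] [[331.41380911 351.50782602]
 [331.68026431 344.54221143]]
```

View pics/c2.png

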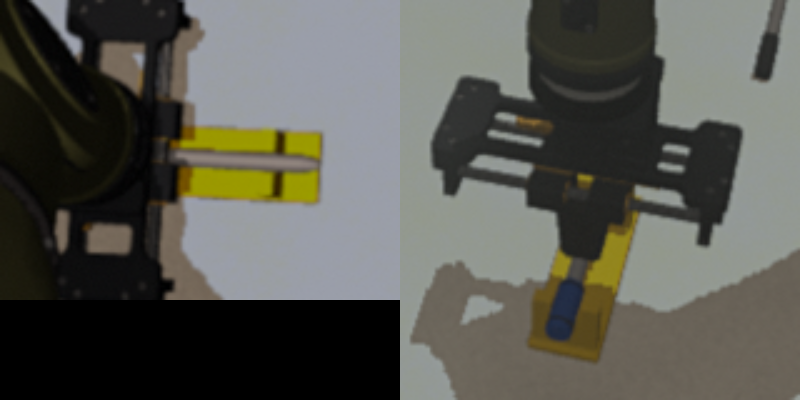

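The rod hasn't moved, and the shut fingers look as if they end around (332,343) in side. That's about 8 px higher than the reported TCP projects. I'll zoom in before acting.

Run:
```python
from h import *
T,S=cam("top"),cam("side")
g=lambda c:np.clip(c["frame"][:,:,::-1].astype(float)*1.6,0,255).astype(np.uint8)
b=cv2.resize(g(S)[300:390,290:380],None,fx=6,fy=6,interpolation=cv2.INTER_CUBIC)
cv2.imwrite("pics/c3.png",b)
```

```text
(no output)
```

View pics/c3.png

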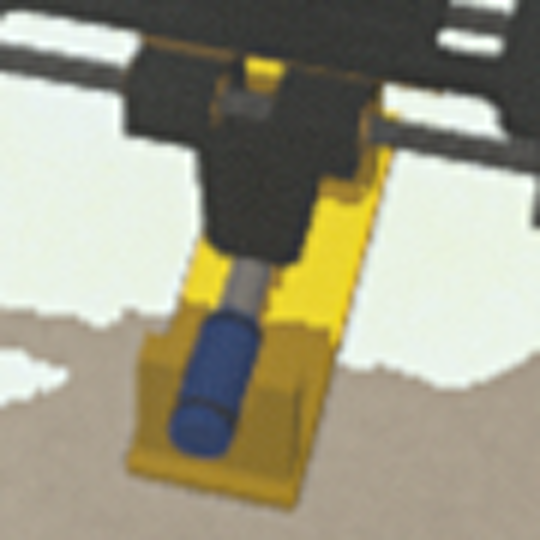

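Run:
```python
from h import *
S=cam("side");T=cam("top")
px=[(325.5,340),(331.5,343),(338.5,344)]
o,d=ray(S,px)
for y in(.334,.343,.352):
    print(y,(o+d*((y-o[1])/d[:,1])[:,None]).round(4).tolist())
from plant import robot
s=robot.state();print({k:np.round(v,3) for k,v in s.items()})
```

```text
0.334 [[0.506, 0.334, 0.0437], [0.4953, 0.334, 0.0383], [0.4831, 0.334, 0.0385]]
0.343 [[0.5046, 0.343, 0.0546], [0.4941, 0.343, 0.0492], [0.482, 0.343, 0.0494]]
0.352 [[0.5031, 0.352, 0.0654], [0.4928, 0.352, 0.0601], [0.4809, 0.352, 0.0603]]
{'time_s': np.float64(5.475), 'joints': array([-41.362,  52.135,   3.909, 101.356,  -6.876,  26.735, -36.421]), 'joint_velocities': array([ 0.035, -0.032, -0.038, -0.082,  0.086,  0.005, -0.035]), 'tau': array([-0.0000e+00, -5.5189e+01,  2.5380e+00, -8.8970e+00, -2.6000e-02,
       -3.2000e-02,  0.0000e+00]), 'position': array([0.494, 0.343, 0.026]), 'eef_rot': array([163.232,  89.995,  69.625]), 'force': array([-0.647, -0.094,  0.55 ]), 'moment': array([-0.097,  0.091, -0.046]), 'opening': np.float64(0.004)}
```

The fingertips are about 30 mm higher than the reported TCP says (about z 0.055–0.06). They closed above the rod. I'll open them and check the tip height in both views.

Emit:
drive_tool(
  targets=[0,0,0,0,0,0,0.2,0,0,0,0,0,0,0.2,0,0,0,0,0,0,0.2,0,0,0,0,0,0,0.2,0,0,0,0,0,0,0.2,0,0,0,0,0,0,0.2],
)

```text
time_s: 6.22
position: [0.4937, 0.3427, 0.0265]
eef_rot: [176.0, 90.0, 82.4]
force: [0.1, 0.0, -0.8]
opening: 0.596
```

Run:
```python
from h import *
T,S=cam("top"),cam("side")
g=lambda c:np.clip(c["frame"][:,:,::-1].astype(float)*2,0,255).astype(np.uint8)
b=cv2.resize(g(S)[270:390,260:420],None,fx=5,fy=5,interpolation=cv2.INTER_CUBIC)
from plant import robot
s=robot.state();print(s["position"],s["opening"])
p=s["position"];w=s["opening"]*.044
for z in(0,.03):
  for sg in(-1,1):
    q=proj(S,[[p[0]+sg*w,p[1],p[2]+z]])[0];print(z,sg,q,(q-[260,270])*5)
cv2.imwrite("pics/c4.png",b)
```

```text
[0.49373458 0.34272546 0.02647374] 0.6015940405977582
0 -1 [346.55401817 353.85524222] [432.77009086 419.27621112]
0 1 [316.36550507 349.13062489] [281.82752535 395.65312443]
0.03 -1 [347.29825896 342.47544132] [436.49129478 362.37720661]
0.03 1 [316.49637938 337.74628984] [282.48189689 338.73144919]
```

View pics/c4.png

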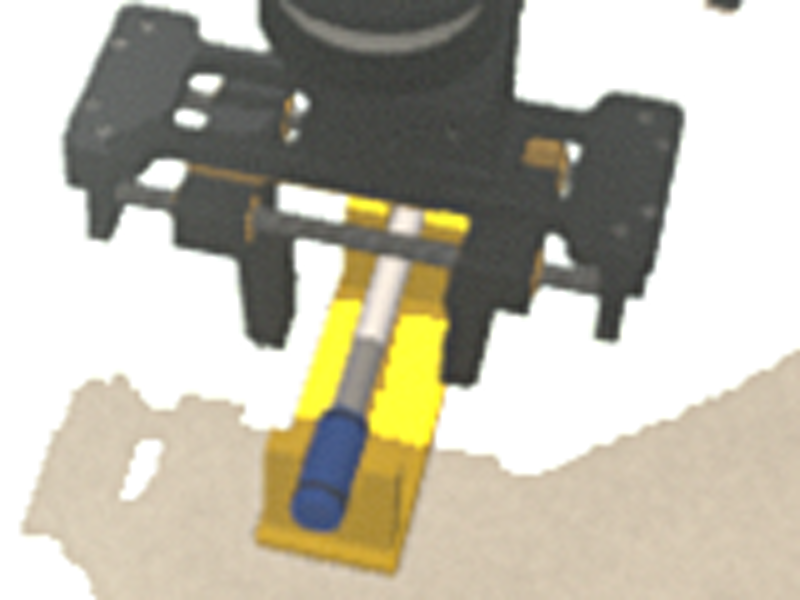

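The open fingers end at crop (267,345) and (462,383). That is about 50–60 crop px above where the reported TCP would put them, so they are either about 30 mm high or shifted in y. The top view should tell which.

Run:
```python
from h import *
T=cam("top")
b=cv2.resize(np.clip(T["frame"][:,:,::-1].astype(float)*3,0,255).astype(np.uint8)[240:345,150:260],None,fx=5.5,fy=5.5,interpolation=cv2.INTER_CUBIC)
from plant import robot
s=robot.state();p=s["position"];w=s["opening"]*.044
for (dy,dz),col in(((0,0),(0,0,255)),((0,.032),(0,200,0)),((-.027,0),(255,0,255))):
  for sg in(-1,1):
    P=[[p[0]+sg*(w+a),p[1]+c+dy,p[2]+dz] for a,c in((0,.009),(0,-.009),(.017,-.009),(.017,.009))]
    q=(proj(T,P)-[150,240]+.5)*5.5
    cv2.polylines(b,[q.astype(int)],True,col,1)
cv2.imwrite("pics/c5.png",b)
```

```text
(no output)
```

View pics/c5.png

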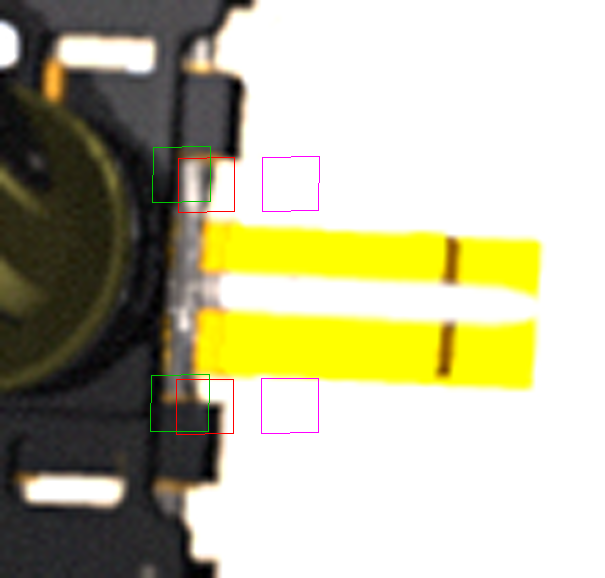

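The top view rules out a 27 mm shift in y: the jaw line sits around crop x≈200, as expected. So the fingers are physically about 30 mm higher than the reported z. I'll open wider and go down in small steps, watching the force.

Emit:
drive_tool(
  targets=[0,0,0,0,0,0,0.8,0,0,0,0,0,0,0.8,0,0,0,0,0,0,0.8,0,0,0,0.08,0,0,0.8,0,0,0,0.08,0,0,0.8,0,0,0,0.06,0,0,0.8,0,0,0,0,0,0,0.8],
)

```text
time_s: 7.25
position: [0.4934, 0.3425, 0.0128]
eef_rot: [-55.7, 90.0, -149.3]
force: [0.1, -0.6, -0.2]
opening: 0.899
```

Run:
```python
from h import *
go([.4942,.3416,.0263],-3.76)
S=cam("side");f=S["frame"];g=f.max(2)
from plant import robot
s=robot.state();p=s["position"];w=s["opening"]*.044+.008
q=proj(S,[[p[0]-w,p[1]+.009,p[2]],[p[0]+w,p[1]+.009,p[2]]]);print("pred bottom",q)
for a in q:
    for du in(-3,0,3):
        u=int(round(a[0]))+du
        print(u,g[int(a[1])-25:int(a[1])+6,u])
# start frame
a=cv2.imread("pics/side0.png");P=proj(S,[[.1815,.5974,.2042]]);print("start tcp px",P)
```

```text
t 7.25 pos [493.426 342.538  12.801] F [ 0.058 -0.648 -0.185] M [-0.111  0.051  0.001] op 0.8993820225522744
y head -3.604830276852426 turn u [0.031 0.005 0.008] shift u now [-0.225  0.014  0.015] after turn [-0.225  0.014  0.015]
pred bottom [[357.719 364.859]
 [303.492 356.244]]
355 [156 156 157 156 157 145 126 113 108 108 106 104 102  91 115 146 154 153
 153 154 129 105 104 105 105 106 107 108 107 107 105]
358 [ 30  31  31  29  31  30  31  32  32  31  31  32  31  30  55 128 157 155
 153 154 129 104 104 107 107 106 105 107 109 108 107]
361 [ 35  34  34  34  33  31  34  34  32  32  32  30  28  26  38 108 148 155
 153 154 154 129 105 104 106 107 108 108 105 106 107]
300 [ 96 101 111 115 115 127 149 156 157 155 156 154 153 152 153 154 155 125
 105 106 105 105 106 109 109 107 107 105 104 106 108]
303 [ 39  39  39  39  38  36  37  36  34  33  48  98 142 154 153 153 154 146
 142 150 155 127 105 105 106 106 107 107 108 109 109]
306 [ 37  39  39  38  39  38  38  39  37  38  32  44 113 149 154 152 152 153
 153 153 154 125 105 105 107 106 106 106 106 107 106]
start tcp px [[581.049 475.729]]
```

No contact yet, and the tips still measure about 30–35 mm above the reported z. I'll go on down in small steps.

Emit:
drive_tool(
  targets=[0,0,0,0.06,0,0,0.8,0,0,0,0.06,0,0,0.8,0,0,0,0.05,0,0,0.8,0,0,0,0,0,0,0.8],
)

```text
time_s: 7.8
position: [0.4935, 0.3426, 0.0027]
eef_rot: [-58.4, 90.0, -152.0]
force: [0.4, 0.2, -0.4]
opening: 0.896
```

Emit:
drive_tool(
  targets=[0,0,0,0.04,0,0,0.8,0,0,0,0.04,0,0,0.8,0,0,0,0,0,0,0.8],
)

```text
time_s: 8.18
position: [0.4936, 0.3426, -0.002]
eef_rot: [-60.6, 90.0, -154.2]
force: [-0.0, 0.7, -0.2]
opening: 0.901
```

The reported z is −2 mm with no contact, so the z reading really is offset. A little further, then close.

Emit:
drive_tool(
  targets=[0,0,0,0.04,0,0,0.8,0,0,0,0.04,0,0,0.8,0,0,0,0,0,0,0.8],
)

```text
time_s: 8.55
position: [0.4936, 0.3426, -0.0068]
eef_rot: [-63.9, 90.0, -157.5]
force: [-0.5, -0.4, -0.3]
opening: 0.901
```

Run:
```python
from h import *
from plant import robot
S=cam("side");g=S["frame"].max(2)
s=robot.state();p=s["position"];print(p,s["force"]);w=s["opening"]*.044+.008
for sg in(-1,1):
    q=proj(S,[[p[0]+sg*w,p[1]+.009,p[2]],[p[0]+sg*w,p[1]+.009,p[2]+.03]])
    u=int(round(q[1,0]));c=g[int(q[1,1])-20:int(q[1,1])+20,u].astype(int)
    r=np.argmax(c>70)+int(q[1,1])-20
    print(sg,q,"tip row",r,"off mm",30*(q[0,1]-r+.5)/(q[0,1]-q[1,1]))
```

```text
[ 0.49363505  0.34270385 -0.00663982] [0.12937673 0.38153983 0.1766089 ]
-1 [[357.03281027 371.97195208]
 [357.97692669 361.08071586]] tip row 362 off mm 28.845078376191758
1 [[303.60432731 363.38362267]
 [303.48108988 352.47632166]] tip row 350 off mm 38.186227709473464
```

The tips are now at about z 0.025, with the grasp point level with the rod axis. The left/right difference hints at a few degrees of real tilt, so I'll track the rod by camera from here. Closing now.

Emit:
drive_tool(
  targets=[0,0,0,0,0,0,-1,0,0,0,0,0,0,-1,0,0,0,0,0,0,-1,0,0,0,0,0,0,-1,0,0,0,0,0,0,-1,0,0,0,0,0,0,-1,0,0,0,0,0,0,-1,0,0,0,0,0,0,-1,0,0,0,0,0,0,-1,0,0,0,0,0,0,-1],
  force=30,
)

```text
time_s: 9.85
position: [0.4953, 0.3427, -0.0063]
eef_rot: [105.7, 89.8, 12.1]
force: [5.0, -0.7, -0.7]
opening: 0.119
```

Rod gripped (opening 0.119 ≈ 10–12 mm). Lifting it straight up.

Emit:
drive_tool(
  targets=[0,0,0,-0.1,0.02,0,-1,0,0,0,-0.2,0,0,-1,0,0,0,-0.2,0,0,-1,0,0,0,-0.2,0,0,-1,0,0,0,-0.1,0,0,-1,0,0,0,0,0,0,-1],
)

```text
time_s: 10.6
position: [0.4951, 0.3429, 0.0421]
eef_rot: [141.0, 89.9, 47.4]
force: [-0.8, -0.1, -1.4]
opening: 0.117
```

```bash
cat > rod.py <<'E'
from h import *
def rodmeas(view=None,boxT=(140,200,440,330),boxS=(280,140,420,400)):
    """triangulate handle blob centre, print masks; returns both cams"""
    T,S=cam("top"),cam("side");out=[]
    for c,(x0,y0,x1,y1) in((T,boxT),(S,boxS)):
        H=cv2.cvtColor(c["frame"][y0:y1,x0:x1],cv2.COLOR_RGB2HSV)
        m=((H[...,0]>105)&(H[...,0]<130)&(H[...,1]>130)).astype(np.uint8)
        cs,_=cv2.findContours(m,cv2.RETR_EXTERNAL,cv2.CHAIN_APPROX_NONE)
        if not cs: out.append(None);continue
        k=max(cs,key=cv2.contourArea);M=cv2.moments(k);out.append((M["m10"]/max(M["m00"],1)+x0,M["m01"]/max(M["m00"],1)+y0,M["m00"]))
    print("handle px",out)
    if view:
        im=np.zeros((600,800,3),np.uint8)
        for c,(x0,y0,x1,y1,k),ox in((T,view[1],0),(S,view[2],400)):
            b=cv2.resize(np.clip(c["frame"][y0:y1,x0:x1,::-1].astype(float)*1.8,0,255).astype(np.uint8),None,fx=k,fy=k,interpolation=cv2.INTER_CUBIC)[:600,:400]
            im[:b.shape[0],ox:ox+b.shape[1]]=b
        cv2.imwrite(view[0],im)
    return T,S
E
python3 - <<'E'
from rod import *
go([.4942,.3416,.04],-3.0)
rodmeas(("pics/c6.png",(140,260,260,320,3.3),(300,260,380,380,5)))
E
```

```text
t 10.6 pos [495.073 342.899  42.083] F [-0.845 -0.082 -1.365] M [-0.088  0.068  0.053] op 0.11673747885636367
y head -3.606030338820186 turn u [-0.121 -0.008 -0.007] shift u now [ 0.035 -0.013  0.023] after turn [ 0.035 -0.013  0.022]
handle px [(140.0, 200.0, 0.0), (280.0, 140.0, 0.0)]
```

View pics/c6.png

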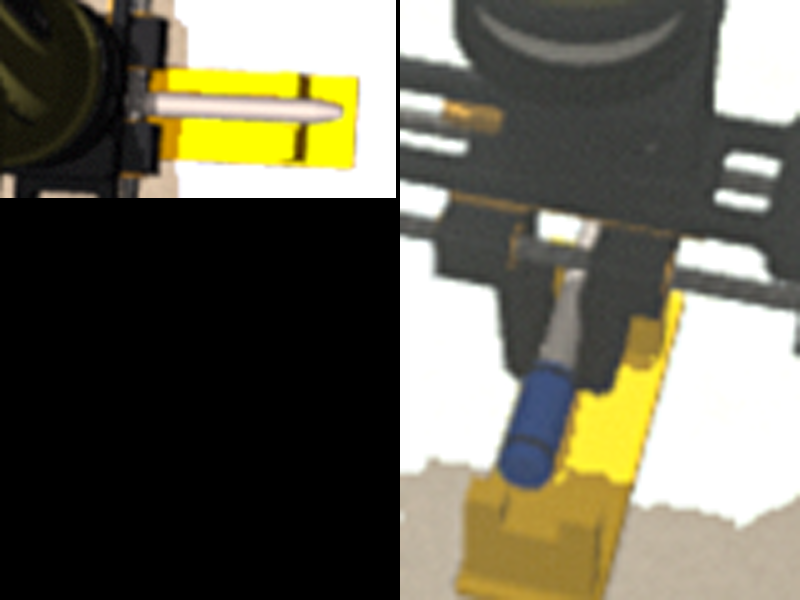

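The rod is held and clear of the rest. In top its tip is at about (243.3,292.4); in side its handle end is at about (325,352.7). I'll solve for its height assuming it's level and the 170 mm length holds.

Run:
```python
from h import *
from scipy.optimize import brentq
T,S=cam("top"),cam("side")
a=(243.3,292.4);b=(325.,352.7)
f=lambda z:np.linalg.norm(plane(T,a,z)-plane(S,b,z))-.17
for z in(.07,.08,.09,.1,.11):print(z,f(z))
try:
    z=brentq(f,.04,.15);A,B=plane(T,a,z)[0],plane(S,b,z)[0];d=A-B;print(z,A,B,np.degrees(np.arctan2(d[1],d[0])))
except Exception as e:print(e)
y0,y1,x0,x1=335,360,315,340
H=cv2.cvtColor(S["frame"][y0:y1,x0:x1],cv2.COLOR_RGB2HSV);print(H[15,:].tolist())
```

```text
0.07 -0.02601505673854121
0.08 -0.01667305543987696
0.09 -0.007324391991759632
0.1 0.002029847480396335
0.11 0.01138880031020742
0.09783048070390984 [0.48857527 0.23423491 0.09783048] [0.49520331 0.40410565 0.09783048] -92.23444184097984
[[53, 15, 153], [60, 10, 153], [65, 10, 154], [60, 8, 156], [33, 24, 108], [113, 18, 58], [112, 117, 63], [111, 129, 69], [110, 129, 71], [111, 128, 72], [111, 128, 72], [111, 124, 70], [111, 116, 64], [111, 103, 57], [108, 71, 47], [109, 79, 45], [0, 0, 46], [21, 159, 88], [23, 186, 104], [26, 199, 137], [27, 205, 148], [27, 205, 147], [27, 203, 147], [27, 198, 147], [26, 203, 147]]
```

The lift was straight: the tip is still at y≈0.234 and z≈0.094–0.098. From here I work relative to the rod tip. Moving the nose to about 40 mm in front of the mouth, still high.

Emit:
drive_tool(
  targets=[-0.12,0,0,0,0,0,-1,0,0,0,0,0.094,0.4,-1,0,0,0,0,0.094,0.5,-1,0,0,0,0,0.094,0.5,-1,0,0,0,0,0.094,0.5,-1,0,0,0,0,0.094,0.5,-1,0,0,0,0,0.094,0.5,-1,0,0,0,0,0.094,0.5,-1,0,0,0,0,0.094,0.5,-1,0,0,0,0,0.094,0.5,-1,0,0,0,0,0,0.1,-1,0,0,0,0,0,0,-1],
)

```text
time_s: 12.3
position: [0.5313, 0.0709, 0.0413]
eef_rot: [-155.5, 90.0, 111.4]
force: [0.1, 0.4, -1.1]
opening: 0.114
```

Run:
```python
from rod import *
go([.532,.071,.0421],-3.0)
T,S=rodmeas(("pics/c7.png",(300,220,460,320,2.5),(270,150,420,330,2.6)))
print(proj(T,[[.526,-.037,.094],[.53,.13,.094]]),proj(S,[[.526,-.037,.094],[.53,.13,.094]]))
```

```text
t 12.3 pos [531.275  70.879  41.348] F [ 0.111  0.44  -1.134] M [-0.051  0.078 -0.029] op 0.11360344969732482
y head -3.0090517379810633 turn u [-0.002 -0.008  0.004] shift u now [-0.013  0.012 -0.003] after turn [-0.013  0.012 -0.003]
handle px [(313.12291666666664, 264.1, 80.0), None]
[[412.715 265.559]
 [308.467 265.425]] [[346.78  193.924]
 [332.238 241.593]]
```

View pics/c7.png

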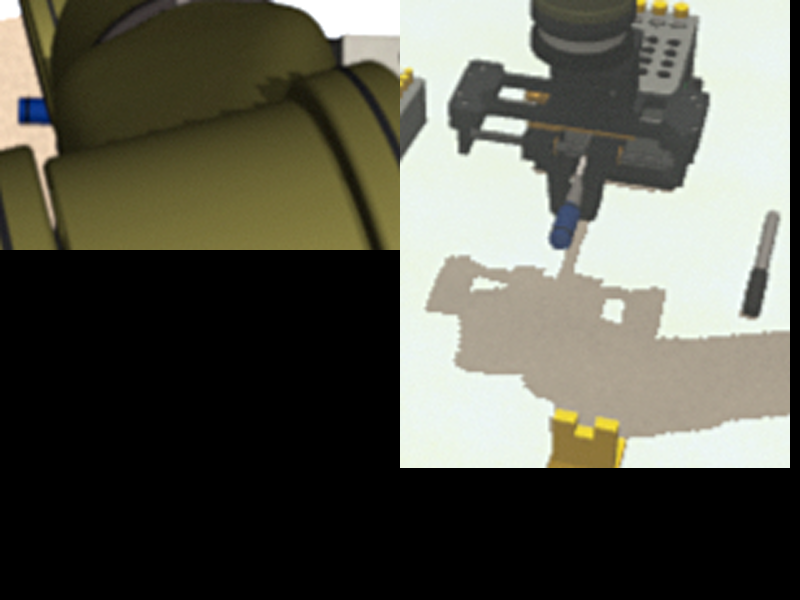

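The handle end shows in both views: top about (308,264), side about (333,241). The forearm hides the nose in top and the marker is well clear. I'll triangulate the handle end and the handle/shaft boundary.

```bash
cat >> rod.py <<'E'
def blue(c,box):
    x0,y0,x1,y1=box;H=cv2.cvtColor(c["frame"][y0:y1,x0:x1],cv2.COLOR_RGB2HSV)
    m=((H[...,0]>102)&(H[...,0]<130)&(H[...,1]>85)).astype(np.uint8)
    n,l,st,ce=cv2.connectedComponentsWithStats(m);k=1+np.argmax(st[1:,4]);v,u=np.where(l==k)
    return u+x0,v+y0
def handle(boxT=(290,230,420,300),boxS=(290,180,380,300)):
    T,S=cam("top"),cam("side")
    uT,vT=blue(T,boxT);uS,vS=blue(S,boxS)
    xe=uT.min()-.5;rows=vT[(uT<uT.min()+12)];pT=(xe,(rows.min()+rows.max())/2)
    # side: principal axis of the blob
    P=np.c_[uS,vS].astype(float);c=P.mean(0);d=np.linalg.svd(P-c,full_matrices=False)[2][0];d*=np.sign(d[1])
    s=(P-c)@d;nrm=np.array([-d[1],d[0]]);w=(P-c)@nrm
    end=c+d*(s.max()+.5);top=c+d*(s.min()-.5)
    print("top blob",uT.min(),uT.max(),vT.min(),vT.max(),len(uT),"side blob n",len(uS),"c",c,"dir",d,"end",end,"front",top,"halfw",np.ptp(w)/2)
    return T,S,pT,end,top,c
E
python3 - <<'E'
from rod import *
T,S,pT,end,top,c=handle()
print("pT",pT)
# the far lower rim of the end disc is 9 mm from axis: try disc-bottom ray vs top ray of end
o,d=ray(S,[end]);o2,d2=ray(T,[pT])
for z in(.085,.09,.094,.098,.102):
    print(z,"top end",plane(T,[pT],z)[0],"side end(rim z-8)",plane(S,[end],z-.008)[0])
E
```

```text
top blob 307 318 259 268 102 side blob n 56 c [334. 233.] dir [-0.51046443  0.85989887] end [331.38562869 237.40401878] front [336.35379738 229.03492901] halfw 3.6811404642002037
pT (np.float64(306.5), np.float64(263.5))
0.085 top end [0.53422575 0.13341595 0.085     ] side end(rim z-8) [0.53688083 0.09706058 0.077     ]
0.09 top end [0.53363587 0.13323623 0.09      ] side end(rim z-8) [0.53597761 0.1030957  0.082     ]
0.094 top end [0.53316397 0.13309246 0.094     ] side end(rim z-8) [0.53525505 0.1079238  0.086     ]
0.098 top end [0.53269207 0.13294868 0.098     ] side end(rim z-8) [0.53453248 0.11275189 0.09      ]
0.102 top end [0.53222017 0.1328049  0.102     ] side end(rim z-8) [0.53380991 0.11757999 0.094     ]
```

Run:
```python
from rod import *
T,S=cam("top"),cam("side")
f=S["frame"][218:256,318:350].astype(int);D=f[...,2]-f[...,0]
for r in range(0,38,1):print(218+r," ".join(f"{v:3d}" for v in D[r]))
g=T["frame"][255:273,303:322].astype(int);print(g[9,:,2]-g[9,:,0]);print(g[:,9,2]-g[:,9,0])
```

```text
218   0  -1   0  -2  -3   0   1  -1  -1   0   0   0   0  -1  -1  -1  -1  -5 -10  -7  -6  -5  -3  -1  -1  -1   0   0  -1   0  -1  -1
219  -2  -1  -2  -2  -1  -2  -2  -1  -1   1  -1  -2  -1  -1  -1  -1  -1  -3  -5  -6  -6  -4  -2   0  -1   0  -1   0   0   1  -2  -9
220  -2  -2  -1  -1  -2  -3  -2  -2  -1   0  -2  -2   0  -1  -2   0  -1  -2  -4  -6  -6  -5  -4  -1   0   0  -1  -1   1  -1  -5 -12
221  -1  -2  -2  -1  -1  -2  -1  -2  -1  -1   0   0  -1   0   0   0  -1  -3  -5  -6  -5  -4  -2  -1   0  -1   0   0   0  -2  -3  -4
222  -2  -2  -1  -1  -2  -3  -2  -2  -1   0   0   1   0  -1  -1   0  -2  -3  -5  -5  -5  -5  -1  -3  -1  -1  -1  -1   0   1  -1  -3
223  -3  -1  -1  -1  -2  -2  -2  -1   0   1  -1   0  -1  -1   0  -1  -2  -4  -5  -5  -5  -3  -1  -1   0  -1  -1   0  -2   0  -3  -4
224  -3  -2  -3  -1  -2  -1  -1  -1  -1  -1  -2  -1   0  -1  -2   0  -3  -4  -5  -6  -6  -3  -3  -2   1  -1   0   0   0  -2  -3  -3
225  -1  -3  -3  -2  -2  -2  -1  -1  -1   0   0  -1   0  -1   0  -1  -5  -6  -5  -5  -5  -3  -1  -1  -2  -1   1  -1   0  -1  -2  -4
226  -1  -1  -2  -1  -1   0   0  -1  -2  -1 
[... 3368 characters left out ...]
  0   0  -1   0  -1
252  -7  -7  -8  -7   2   5   3   2   1   1   2   2   3   3  -7 -16 -15 -15 -15  -1   2   2  -1  -2  -1  -1   0  -1   1  -2  -1  -3
253 -15 -16 -14 -15 -10  -8  -9  -7  -1   1   3   2   2  -4 -12 -16 -14 -16 -15  -2   2   0  -1  -1  -1  -2  -1  -1   0  -1   0  -1
254 -15 -16 -15 -15 -15 -15 -15  -5   1   1   1   2   0  -8 -15 -16 -14 -15 -13  -2   0   0   0   0  -2  -3  -4  -4  -3  -1  -2  -4
255 -16 -14 -15 -15 -16 -17 -14  -1   2   1   1   2  -4 -13 -15 -15 -15 -15 -15 -11  -9  -8  -3  -2  -4  -3  -2  -2  -2   0  -1  -1
[-31 -33 -25  20  67  66  34  32  63  71  69  68  70  64  33  -2 -16 -10
 -10]
[-31 -32 -31 -20  19  56  67  70  70  71  68  63  59  43  13 -15 -30 -32]
```

Run:
```python
from h import *
T,S=cam("top"),cam("side")
print(tri(T,(306.0,264.0),S,(331.3,241.9)))
for z in(.085,.09,.095):print(plane(T,(306.,264.),z)[0],plane(S,(331.3,241.9),z)[0])
# start of handle on rest, same method: side end disc
```

```text
(array([0.53169421, 0.13380361, 0.09615189]), np.float64(0.0008554218723362512))
[0.5334306  0.13423692 0.085     ] [0.53324032 0.12060482 0.085     ]
[0.53284493 0.13405285 0.09      ] [0.53235291 0.12654003 0.09      ]
[0.53225926 0.13386879 0.095     ] [0.53146549 0.13247525 0.095     ]
```

The handle end is at (0.5317, 0.1338, 0.096), so the rod's heading is about −92°. It needs another −1° and about +2 mm in x. I'll correct that and lower to bore height.

Emit:
drive_tool(
  targets=[0.2,0,0,0,0,0,-1,0,0,0,0.14,0.037,0,-1,0,0,0,0.14,0,0,-1,0,0,0,0.14,0,0,-1,0,0,0,0.14,0,0,-1,0,0,0,0,0,0,-1,0,0,0,0,0,0,-1],
)

```text
time_s: 13.58
position: [0.5337, 0.0702, 0.0079]
eef_rot: [143.4, 90.0, 49.4]
force: [-0.2, -0.3, -1.0]
opening: 0.114
```

```bash
cat > he.py <<'E'
from rod import *
def hend():
    T,S=cam("top"),cam("side");r=[]
    for n,c,(x0,y0,x1,y1),th in(("T",T,(290,235,420,295),20),("S",S,(300,170,370,290),13)):
        f=c["frame"].astype(int);D=(f[...,2]-f[...,0])[y0:y1,x0:x1]
        l,st=cv2.connectedComponentsWithStats((D>=th).astype(np.uint8))[1:3]
        k=1+np.argmax(st[1:,4]);v,u=np.where(l==k);u=u+x0;v=v+y0
        print(n,"cols",u.min(),u.max(),"rows",v.min(),v.max(),"n",len(u))
        if n=="T": m=u<u.min()+10;p=(u.min()-.3,(v[m].min()+v[m].max())/2)
        else: m=v>v.max()-8;p=((u[m].min()+u[m].max())/2,v.max()+.4-3.8)
        r.append(p);print(p)
    X=tri(T,r[0],S,r[1]);print("handle end",X);return X[0]
E
python3 - <<'E'
from he import *
hend();go([.5335,.07,.008],-4)
E
```

```text
T cols 309 310 rows 260 267 n 12
(np.float64(308.7), np.float64(263.5))
S cols 326 336 rows 241 257 n 112
(np.float64(330.0), np.float64(253.59999999999997))
handle end (array([0.53519137, 0.13049991, 0.06277015]), np.float64(0.003139565492459534))
t 13.675 pos [533.902  70.219   8.117] F [-0.188  0.883 -1.876] M [-0.019  0.049  0.016] op 0.12046093284331957
y head -4.013833598649441 turn u [-0.003 -0.002 -0.007] shift u now [ 0.002 -0.006  0.004] after turn [ 0.002 -0.006  0.004]
```

The handle end is at z≈0.062 and the commanded grasp height at about 0.059. The nose height is uncertain by about ±3 mm, which is within the cone's capture range. I'll approach and feel for contact.

Emit:
drive_tool(
  targets=[0,0,0,0,0,0.2,-1,0,0,0,0,0,0.2,-1,0,0,0,0,0,0.1,-1,0,0,0,0,0,0.07,-1,0,0,0,0,0,0.07,-1,0,0,0,0,0,0,-1],
)

```text
time_s: 14.42
position: [0.531, 0.0317, 0.0078]
eef_rot: [125.9, 90.0, 31.9]
force: [-0.1, -0.2, -2.4]
opening: 0.118
```

Run:
```python
from he import *
go([.5316,.0318,.008],-4);hend()
```

```text
t 14.425 pos [530.968  31.664   7.847] F [-0.131 -0.225 -2.397] M [-0.081  0.102 -0.01 ] op 0.11819450863312644
y head -4.025387791391905 turn u [-0.005 -0.    -0.   ] shift u now [-0.003  0.01  -0.003] after turn [-0.003  0.01  -0.003]
T cols 332 336 rows 261 269 n 33
(np.float64(331.7), np.float64(265.0))
S cols 330 340 rows 230 245 n 109
(np.float64(334.0), np.float64(241.6))
handle end (array([0.533, 0.093, 0.063]), np.float64(0.0015350063232090856))
```

Emit:
drive_tool(
  targets=[0,0,0,0,0.01,0.05,-1,0,0,0,0,0.001,0.05,-1,0,0,0,0,0.001,0.05,-1,0,0,0,0,0,0,-1],
)

```text
time_s: 15.02
position: [0.5311, 0.0224, 0.0078]
eef_rot: [42.5, 90.0, -51.5]
force: [-0.5, 0.6, -0.9]
opening: 0.117
```

Run:
```python
from he import *
go([.5316,.0318,.008],-4)
```

```text
t 15.025 pos [531.108  22.419   7.844] F [-0.503  0.554 -0.901] M [-0.065  0.032  0.013] op 0.11686078421039692
y head -4.039239611060111 turn u [-0.008  0.002 -0.002] shift u now [-0.003 -0.003 -0.157] after turn [-0.003 -0.003 -0.157]
```

Emit:
drive_tool(
  targets=[0,0,0,0,0.001,0.06,-1,0,0,0,0,0.001,0.06,-1,0,0,0,0,0,0,-1],
)

```text
time_s: 15.4
position: [0.5309, 0.015, 0.0079]
eef_rot: [51.4, 90.0, -42.7]
force: [0.5, -0.5, -2.1]
opening: 0.114
```

Run:
```python
from he import *
go([.5316,.0318,.008],-4);hend()
```

```text
t 15.4 pos [530.874  15.012   7.884] F [ 0.45  -0.488 -2.132] M [-0.152 -0.096  0.135] op 0.11355056517967209
y head -4.047737763800529 turn u [-0.01   0.004 -0.005] shift u now [-0.002 -0.008 -0.28 ] after turn [-0.002 -0.007 -0.28 ]
T cols 342 361 rows 261 270 n 174
(np.float64(341.7), np.float64(265.5))
S cols 332 342 rows 225 240 n 105
(np.float64(336.0), np.float64(236.6))
handle end (array([0.531, 0.076, 0.063]), np.float64(0.0017521650818167914))
```

The nose is about 17 mm in the bore with almost no force. Feeding on.

Emit:
drive_tool(
  targets=[0,0,0,0,0.002,0.06,-1,0,0,0,0,0.002,0.06,-1,0,0,0,0,0.001,0.06,-1,0,0,0,0,0.001,0.06,-1,0,0,0,0,0.001,0.06,-1,0,0,0,0,0,0,-1],
)

```text
time_s: 16.25
position: [0.5298, -0.003, 0.0079]
eef_rot: [1.7, 90.0, -92.4]
force: [1.0, -1.0, -1.2]
opening: 0.113
```

Run:
```python
from he import *
go([.5316,.0318,.008],-4);hend()
```

```text
t 16.25 pos [529.8    -2.979   7.854] F [ 0.961 -0.991 -1.23 ] M [-0.08  -0.109  0.097] op 0.11323235061285762
y head -4.047294885301523 turn u [-0.009  0.005 -0.   ] shift u now [-0.003 -0.011 -0.58 ] after turn [-0.002 -0.01  -0.58 ]
T cols 353 374 rows 261 270 n 187
(np.float64(352.7), np.float64(265.5))
S cols 334 343 rows 220 235 n 101
(np.float64(338.0), np.float64(231.6))
handle end (array([0.53 , 0.058, 0.063]), np.float64(0.0027258613368055734))
```

Emit:
drive_tool(
  targets=[0,0,0,0,0.006,0.06,-1,0,0,0,0,0.002,0.06,-1,0,0,0,0,0.001,0.06,-1,0,0,0,0,0.001,0.06,-1,0,0,0,0,0,0,-1],
)

```text
time_s: 16.98
position: [0.5293, -0.0173, 0.0078]
eef_rot: [-14.4, 90.0, -108.5]
force: [0.1, -0.8, -2.0]
opening: 0.113
```

Run:
```python
from he import *
go([.5316,.0318,.008],-4)
```

```text
t 16.975 pos [529.334 -17.34    7.849] F [ 0.142 -0.755 -2.004] M [-0.112 -0.022  0.023] op 0.11339674044563787
y head -4.054003746910714 turn u [-0.011  0.003  0.001] shift u now [-0.003 -0.02  -0.82 ] after turn [-0.003 -0.019 -0.82 ]
```

Emit:
drive_tool(
  targets=[0,0,0,0,0.002,0.06,-1,0,0,0,0,0.002,0.06,-1,0,0,0,0,0.001,0.06,-1,0,0,0,0,0.001,0.06,-1,0,0,0,0,0.001,0.06,-1,0,0,0,0,0,0,-1],
)

```text
time_s: 17.73
position: [0.5288, -0.0331, 0.0078]
eef_rot: [171.1, 89.9, 77.2]
force: [-0.0, 5.9, -1.2]
opening: 0.118
```

Run:
```python
from he import *
go([.5316,.0318,.008],-4);hend()
```

```text
t 17.725 pos [528.84  -33.073   7.842] F [-0.011  5.875 -1.22 ] M [ 0.929 -0.022  0.039] op 0.11757760570606747
y head -3.925781359903791 turn u [ 0.015 -0.024 -0.004] shift u now [-0.    -0.028 -1.082] after turn [-0.003 -0.03  -1.082]
T cols 371 395 rows 261 270 n 209
(np.float64(370.7), np.float64(265.5))
S cols 337 346 rows 211 226 n 103
(np.float64(340.5), np.float64(222.6))
handle end (array([0.53 , 0.028, 0.064]), np.float64(0.002482493545411648))
```

Plug contact at about 65 mm depth (5.9 N, matching its drag). A few mm more, then I'll release.

Emit:
drive_tool(
  targets=[0,0,0,0,0.001,0.05,-1,0,0,0,0,0.001,0.05,-1,0,0,0,0,0,0,-1,0,0,0,0,0,0,0,0,0,0,0,0,0,0,0,0,0,0,0,0,0,0,0,0,0,0,0,0,0,0,0,0,0,0,0],
)

```text
time_s: 18.82
position: [0.5283, -0.0409, 0.0079]
eef_rot: [-9.6, 90.0, -103.6]
force: [0.9, 0.2, -0.4]
opening: 0.499
```

Run:
```python
from he import *
go([.5316,.0318,.008],-3);hend()
```

```text
t 18.825 pos [528.253 -40.866   7.851] F [ 0.948  0.211 -0.358] M [-0.088  0.042  0.002] op 0.4986321304956338
y head -4.020579255258391 turn u [-0.204  0.001  0.   ] shift u now [-0.003 -0.029 -1.212] after turn [-0.002 -0.008 -1.212]
T cols 375 397 rows 263 271 n 200
(np.float64(374.7), np.float64(267.0))
S cols 338 347 rows 212 227 n 102
(np.float64(341.5), np.float64(223.6))
handle end (array([0.528, 0.021, 0.056]), np.float64(0.0020522360000055704))
```

Released: the rod is about 72 mm deep and the handle end dropped about 7 mm, as expected for the hang. Sliding the open fingers back along the rod to the handle, about 5 mm lower.

Emit:
drive_tool(
  targets=[-0.2,0,0,0,0,0,0,0,0,0,0,0,-0.2,0,0,0,0,0,0,-0.2,0,0,0,0,0.03,0,-0.2,0,0,0,0,0.03,0,-0.2,0,0,0,0,0.02,0,-0.02,0,0,0,0,0,0,0,0],
)

```text
time_s: 19.8
position: [0.5307, 0.0082, 0.0029]
eef_rot: [-37.7, 90.0, -130.7]
force: [0.1, -1.3, 0.2]
opening: 0.505
```

Run:
```python
from rod import *
go([.5308,.0081,.003],-3)
T,S=rodmeas(("pics/c8.png",(320,220,450,320,3),(290,150,390,270,4)))
```

```text
t 19.8 pos [530.707   8.218   2.889] F [ 0.114 -1.283  0.201] M [-0.05   0.054 -0.005] op 0.5049654762911685
y head -3.011702849620709 turn u [-0.002  0.005  0.004] shift u now [-0.002  0.002  0.002] after turn [-0.002  0.002  0.002]
handle px [None, (343.73333333333335, 212.46666666666667, 2.5)]
```

View pics/c8.png

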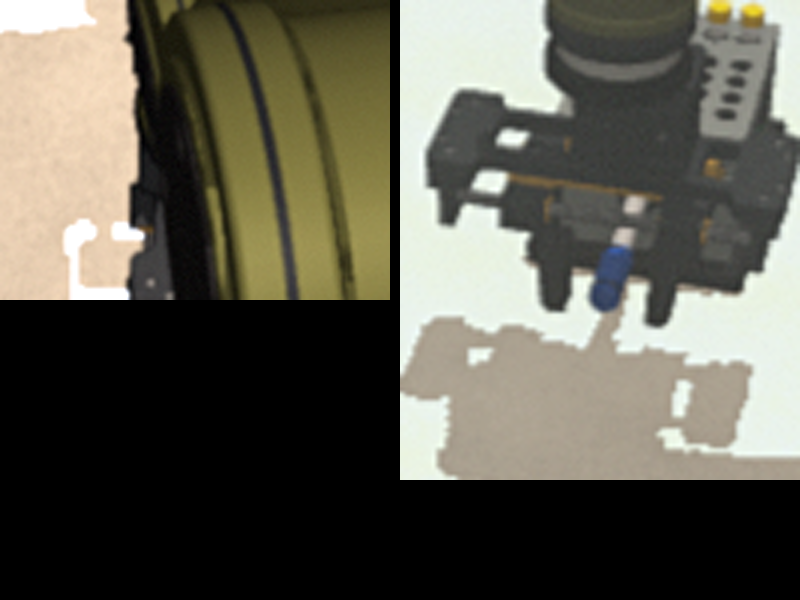

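The handle, at about (607,275) in the crop, sits centred between the fingers at x≈555 and 658, whose tips reach below it. Closing.

Emit:
drive_tool(
  targets=[0,0,0,0,0,0,-1,0,0,0,0,0,0,-1,0,0,0,0,0,0,-1,0,0,0,0,0,0,-1,0,0,0,0,0,0,-1,0,0,0,0,0,0,-1],
  force=45,
)

```text
time_s: 20.65
position: [0.5309, 0.0083, 0.003]
eef_rot: [18.1, 90.0, -74.9]
force: [0.2, -1.1, 0.4]
opening: 0.187
```

Run:
```python
from h import *
go([.5308,.0081,.003],-3)
```

```text
t 20.65 pos [530.882   8.259   3.031] F [ 0.234 -1.071  0.389] M [-0.186  0.071  0.01 ] op 0.186994455795249
y head -3.0192937203113663 turn u [-0.004  0.001 -0.   ] shift u now [ 0.001 -0.001  0.003] after turn [ 0.001 -0.001  0.003]
```

Held (≈ 18 mm handle). Now levelling it: raising 5 mm while pitching 2.3°, with a slight feed.

Emit:
drive_tool(
  targets=[0,0.115,0,-0.02,0,0.01,-1,0,0.115,0,-0.02,0,0.01,-1,0,0.115,0,-0.02,0,0.01,-1,0,0.115,0,-0.02,0,0.01,-1,0,0,0,0,0,0,-1],
)

```text
time_s: 21.28
position: [0.531, 0.0071, 0.008]
eef_rot: [179.3, 87.6, 86.3]
force: [0.7, 4.7, 0.5]
opening: 0.19
```

Run:
```python
from h import *
go([.5308,.0081,.003],-3)
```

```text
t 21.275 pos [530.969   7.086   7.976] F [0.694 4.66  0.487] M [0.794 0.007 0.026] op 0.18995203744177422
y head -2.977342518681651 turn u [ 0.005 -0.485 -0.006] shift u now [ 0.084 -0.004 -0.013] after turn [ 0.083 -0.004 -0.017]
```

Emit:
drive_tool(
  targets=[0,0,0,-0.002,0,0.05,-1,0,0,0,-0.002,0,0.05,-1,0,0,0,-0.002,0,0.05,-1,0,0,0,-0.002,0,0.05,-1,0,0,0,0,0,0,-1],
)

```text
time_s: 21.9
position: [0.5302, -0.0053, 0.0078]
eef_rot: [179.8, 87.6, 86.8]
force: [0.0, 4.8, -0.6]
opening: 0.187
```

Run:
```python
from h import *
go([.5308,.0081,.003],-3)
```

```text
t 21.9 pos [530.202  -5.307   7.803] F [ 0.046  4.773 -0.63 ] M [ 0.796  0.001 -0.029] op 0.18725203121081171
y head -2.9728765336665455 turn u [ 0.005 -0.472 -0.002] shift u now [ 0.089 -0.002 -0.22 ] after turn [ 0.08  -0.002 -0.224]
```

Clean: 4.8 N axial drag and side forces under 1 N. Continuing.

Emit:
drive_tool(
  targets=[0,0,0,-0.002,0,0.05,-1,0,0,0,-0.002,0,0.05,-1,0,0,0,-0.002,0,0.05,-1,0,0,0,-0.002,0,0.05,-1,0,0,0,-0.002,0,0.05,-1,0,0,0,0,0,0,-1],
)

```text
time_s: 22.65
position: [0.5293, -0.0207, 0.0078]
eef_rot: [180.0, 87.7, 87.0]
force: [-0.1, 4.4, -0.7]
opening: 0.189
```

Run:
```python
from h import *
go([.5308,.0081,.003],-3)
```

```text
t 22.65 pos [529.332 -20.707   7.806] F [-0.087  4.45  -0.665] M [ 0.724  0.049 -0.021] op 0.18887324749069678
y head -2.9887334095575144 turn u [ 0.002 -0.465 -0.   ] shift u now [ 0.1   -0.001 -0.477] after turn [ 0.08  -0.001 -0.481]
```

Emit:
drive_tool(
  targets=[0,0,0,-0.002,0,0.04,-1,0,0,0,-0.002,0,0.04,-1,0,0,0,-0.002,0,0.04,-1,0,0,0,-0.002,0,0.04,-1,0,0,0,-0.001,0,0.03,-1,0,0,0,0,0,0,-1],
)

```text
time_s: 23.4
position: [0.5286, -0.0322, 0.0079]
eef_rot: [-179.8, 87.7, 87.2]
force: [1.1, 5.2, -0.6]
opening: 0.188
```

Run:
```python
from h import *
go([.5308,.0081,.003],-3)
```

```text
t 23.4 pos [528.637 -32.176   7.858] F [ 1.08   5.223 -0.563] M [ 0.824 -0.023 -0.03 ] op 0.1877707891918722
y head -2.9943654516504816 turn u [ 0.001 -0.463  0.002] shift u now [ 0.108  0.001 -0.668] after turn [ 0.081  0.001 -0.672]
```

Emit:
drive_tool(
  targets=[0,0,0,-0.001,0,0.02,-1,0,0,0,-0.001,0,0.02,-1,0,0,0,-0.001,0,0.02,-1,0,0,0,-0.001,0,0.02,-1,0,0,0,0,0,0,-1],
)

```text
time_s: 24.02
position: [0.5284, -0.037, 0.0079]
eef_rot: [-179.8, 87.7, 87.2]
force: [0.4, 5.4, -1.0]
opening: 0.186
```

Emit:
drive_tool(
  targets=[0,0,0,-0.001,0,0.02,-1,0,0,0,0,0,0.015,-1,0,0,0,0,0,0,-1],
)

```text
time_s: 24.4
position: [0.5283, -0.0392, 0.0079]
eef_rot: [-179.8, 87.7, 87.2]
force: [0.1, 4.5, -0.5]
opening: 0.187
```

Emit:
drive_tool(
  targets=[0,0,0,-0.001,0,0.015,-1,0,0,0,0,0,0.015,-1,0,0,0,0,0,0,-1],
)

```text
time_s: 24.78
position: [0.5282, -0.0397, 0.0079]
eef_rot: [-179.8, 87.6, 87.3]
force: [0.7, 7.1, -0.9]
opening: 0.186
```

The stop is reached: force is rising and motion has stalled. Adding small increments towards 15 N.

Emit:
drive_tool(
  targets=[0,0,0,0,0,0.012,-1,0,0,0,0,0,0,-1],
)

```text
time_s: 25.02
position: [0.5282, -0.0397, 0.0079]
eef_rot: [-179.8, 87.6, 87.3]
force: [0.3, 8.7, -0.4]
opening: 0.188
```

Emit:
drive_tool(
  targets=[0,0,0,0,0,0.015,-1,0,0,0,0,0,0.015,-1,0,0,0,0,0,0,-1],
)

```text
time_s: 25.4
position: [0.5283, -0.0398, 0.0078]
eef_rot: [180.0, 87.5, 87.2]
force: [0.5, 12.6, -1.1]
opening: 0.189
```

Emit:
drive_tool(
  targets=[0,0,0,0,0,0.02,-1,0,0,0,0,0,0,-1,0,0,0,0,0,0,-1],
)

```text
time_s: 25.78
position: [0.5283, -0.0398, 0.0077]
eef_rot: [-180.0, 87.4, 87.2]
force: [0.9, 14.0, -0.2]
opening: 0.185
```

Run:
```python
from h import *
go([.5308,.0081,.003],-3)
```

```text
t 25.775 pos [528.266 -39.765   7.749] F [ 0.943 14.04  -0.227] M [ 2.6   -0.    -0.063] op 0.18541180529808207
y head -2.7683085318652343 turn u [ 0.046 -0.524  0.001] shift u now [ 0.116  0.004 -0.794] after turn [ 0.079  0.    -0.799]
```

Emit:
drive_tool(
  targets=[0,0,0,0,0,0.01,-1,0,0,0,0,0,0,-1,0,0,0,0,0,0,-1],
)

```text
time_s: 26.15
position: [0.5283, -0.0398, 0.0077]
eef_rot: [179.9, 87.3, 87.2]
force: [-0.5, 15.3, -1.0]
opening: 0.187
```

Run:
```python
from h import *
go([.5308,.0081,.003],-3)
T=cam("top");u=np.array([-.0523,-.9986]);c=np.array([.5202,-.1513])
for d in(.075,.085,.1,.105):
    print(d,proj(T,[[*(c+d*u),.058]])[0])
H=cv2.cvtColor(T["frame"][250:290,520:560],cv2.COLOR_RGB2HSV);m=(H[...,0]>18)&(H[...,0]<36)&(H[...,1]>120)
v,w=np.where(m);print("yellow",len(v))
for r in range(12,30):print(250+r,"".join("#" if x else "." for x in m[r]))
```

```text
t 26.15 pos [528.296 -39.792   7.749] F [-0.52  15.319 -0.98 ] M [ 2.722  0.017 -0.088] op 0.186521196000626
y head -2.7409159001498336 turn u [ 0.052 -0.531  0.   ] shift u now [ 0.116  0.004 -0.795] after turn [ 0.079 -0.    -0.799]
0.075 [520.462 270.876]
0.085 [526.133 271.019]
0.1 [534.597 271.232]
0.105 [537.407 271.302]
yellow 956
262 ............#.########.#.###############
263 ............#.########.###.#############
264 .............############.##############
265 .............##########..###############
266 .............###########..##############
267 ..............#########.################
268 ..............##########################
269 ..............#.######.####.############
270 ...............########.################
271 ..............#..#####.#...#############
272 ................#########.##############
273 ...............#.##########.############
274 ...............#.#######.##.############
275 .................##########.############
276 ................#..#####################
277 ................##.#######.#..##########
278 .................#.#####################
279 .................########.##############
```

Pressed at 15.3 N, with the TCP at −0.0398 against a predicted home of −0.0396. The forearm hides the stem for now. Easing the load partly, opening, then rising straight up.

Emit:
drive_tool(
  targets=[0,0,0,0,0,-0.02,-1,0,0,0,0,0,-0.02,-1,0,0,0,0,0,0,-1,0,0,0,0,0,0,0,0,0,0,0,0,0,0,0,0,0,0,0,0,0,0,0,0,0,0,0,0,0,0,0,0,0,0,0],
)

```text
time_s: 27.2
position: [0.5281, -0.0433, 0.0078]
eef_rot: [-180.0, 87.7, 87.0]
force: [-1.2, 0.3, 0.0]
opening: 0.5
```

Emit:
drive_tool(
  targets=[0,0,0,0,0,-0.07,0,0,0,0,-0.1,0,-0.005,0,0,0,0,-0.2,0,-0.01,0,0,0,0,-0.3,0,-0.015,0,0,0,0,-0.4,0,-0.03,0,0,0,0,-0.5,0,-0.1,0,0,0,0,-0.5,0,-0.2,0,0,0,0,-0.5,0,-0.3,0,0,0,0,-0.2,0,-0.5,0,0,0,0,0,0,-0.6,0,0,0,0,0,0,-0.6,0,0,0,0,0,0,0,0],
)

```text
time_s: 28.7
position: [0.5354, 0.0998, 0.1766]
eef_rot: [178.3, 87.5, 85.6]
force: [0.4, -0.2, 0.5]
opening: 0.501
```

Emit:
drive_tool(
  targets=[0,0,0,0,-0.1,-0.7,0,0,0,0,0,-0.1,-0.7,0,0,0,0,0,-0.1,-0.7,0,0,0,0,0,-0.1,-0.7,0,0,0,0,0,0,0,0],
)

```text
time_s: 29.32
position: [0.5194, 0.2682, 0.1829]
eef_rot: [179.7, 87.6, 87.0]
force: [0.5, -0.2, 0.6]
opening: 0.502
```

Run:
```python
from rod import *
go([.5308,.3,.15],-3)
T,S=rodmeas(("pics/c9.png",(390,215,550,325,2.5),(290,130,400,240,3.6)))
```

```text
t 29.325 pos [519.432 268.228 182.881] F [ 0.48  -0.231  0.646] M [-0.125  0.115 -0.011] op 0.5021339239755438
y head -2.711271821077766 turn u [ 0.058 -0.489 -0.001] shift u now [ 0.571  0.164 -0.514] after turn [ 0.548  0.161 -0.539]
handle px [(416.8181818181818, 267.7789661319073, 187.0), None]
```

View pics/c9.png

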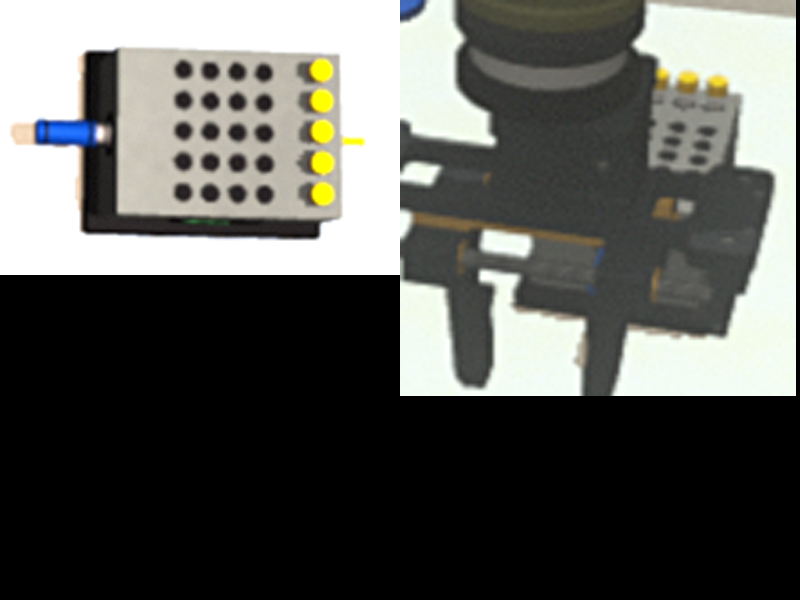

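The rod is home. The yellow stem reaches column ≈535 (534.6 predicted for home), and about 50 mm of the rod is left outside. One numeric check, then I hand in.

Run:
```python
from h import *
from plant import robot
T=cam("top");print("handle end",plane(T,(403.8,267.8),.058))
a=cv2.imread("pics/top0.png").astype(int);b=T["frame"][:,:,::-1].astype(int)
D=np.abs(a-b).max(2)
for n,(x0,y0,x1,y1) in(("tipbox",(380,105,465,180)),("tube",(260,95,305,150)),("marker",(330,345,420,370))):print(n,"changed px",(D[y0:y1,x0:x1]>40).sum())
print(robot.job_done())
```

```text
handle end [[ 0.52657989 -0.0271704   0.058     ]]
tipbox changed px 2647
tube changed px 1602
marker changed px 1608
the job is handed in; nothing more can be done
None
```

The change count near the bystanders is unexpectedly high, so I'll check whether that's the arm or its shadow.

Run:
```python
from h import *
T=cam("top");cv2.imwrite("pics/end.png",T["frame"][:,:,::-1])
```

```text
the job is handed in; nothing more can be done
```

The rod is home in the block with the plug against its end stop, and the job was handed in at about 29.4 s. One check, that the tip box, tube and marker were left alone, came out unresolved.

**What I did**
- I gripped the rod by the bare shaft, lifted it off the rest and fed the nose into the bore. It touched the plug on the way, at about 65 mm, with roughly 5.9 N. At about 72 mm I let go.
- I then took a fresh hold on the blue handle, raised it about 5 mm and levelled it by 2.3°. I pushed home with 4.4–5.4 N along the bore and side forces of about 1 N or less, so there was no sign of wedging.
- At the stop I raised the push in small steps to 15.3 N, the highest reading I saw, then eased off, opened and backed well clear.

**Last checks**
- **Rod depth:** the handle end is 49.5 mm out of the block face, against 50 mm when home.
- **Plug stem:** it shows at the far face, its end at pixel column about 535 (534.6 predicted for home).
- **Arm:** clear of everything, with wrist force under 1 N.

**What failed or disagreed**
- **First grasp:** it closed on air. The fingertips were about 30 mm higher than the reported position, so I opened, went lower by feel and camera, and re-gripped. I never found the cause of that offset.
- **Height readings:** camera heights of the handle ran a few mm above the commanded values.
- **Bystanders:** the before/after comparison around the tip box, tube and marker showed many changed pixels. The lifted arm or its shadow may account for that, but the camera was closed after hand-in, so I could not confirm it. I planned no contact with them, and no unexplained force showed up during the moves.

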